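Refit the click-stop cap on a coolant reservoir

ROBOT

A 6-joint arm with a two-finger parallel gripper is mounted at the origin on the work surface. World frame = base frame: x ahead of the robot, y to its left, z up, the work surface at z = 0. Lengths are in m, angles in degrees, forces in N, time in s.
With the tool pointing down it reaches from about 0.4 to 0.825 m from the base axis. Payload 7 kg.
Tool frame: the origin (TCP) lies between the finger pads, 19 mm behind the fingertips; this is the grasp point; x points along the fingers, z is the direction in which the jaws open and shut, and the axes are right-handed (so a half turn about x gives the same grasp; the last joint's range is limited). The gripper opens to 88 mm and grips with 3 to 60 N. Pads are 19 mm wide; open, the fingers measure 130 mm over their backs; the gripper's body (78 mm by 193 mm) begins 47 mm behind the grasp point.
Start: joints at [-56.488, 20.546, 0.682, 0, -70.136, -16.507], TCP at [0.197, -0.645, 0.245] pointing down, gripper open.
Joint ranges: [-176.03, 176.03], [-82.01, 121.73], [-58.28, 71.71], [-173.87, 95.51], [-174.79, -0.11], [-173.66, 173.66]. Speed limits (degrees/s): [136.94, 136.94, 172.46, 180, 180, 180].

INTERFACE

Orientations are given as [roll, pitch, yaw] about the fixed x, y, z axes, in that order (R = Rz(yaw) Ry(pitch) Rx(roll)).
In Python, from plant import get_obs, snapshot, calibration, close_job gives the robot as it stands.
- The arm moves only by the tool move_arm, never from a script. Its argument "commands" is a list that holds one entry, the list of rows, each a list of 4 numbers: the shift along the tool's x, y, z in cm, then the turn about the tool's x in rad. In form: [[[dx, dy, dz, spin], ...]]. A call has 1 to 8 rows; each row shifts and turns the commanded pose from where the row before left it, along the tool's axes as they then stand; what a row does not reach is not made up. A row lasts 1/10 s, in which the tool goes at most 50 mm and 8.59 degrees, less where a joint would pass 70% of its speed; a pose out of reach is approached as far as the arm can. A call with a gripper value outside its range is refused whole. "jaw" is the finger opening in cm, from 0 to 8.76, set as the call begins (left out, the last holds). The fingers move at their own pace and stop on an object; the grip force is fixed at half the most. Time passes only in rows, so rows that do not move let the fingers close. It gives the time, the measured TCP pose, the force and the opening at its end, in the units of the state.
- get_obs(): the state, without advancing time (a new reading comes with each control period).
- snapshot(name): name is "scene" or "top"; returns (picture, depth): 480x640x3 uint8, red, green, blue; 480x640 float32, m along the optical axis (not along the pixel's ray), 0 where there is no reading.
- calibration(name): a dict with "mtx" (3x3 intrinsics, pixels), "T" (4x4, takes a point from camera to world coordinates). Camera axes: x right, y up, looking along -z (the intrinsics and any distortion apply to the point x, -y, -z); pixel columns grow to the right and rows downward; lengths in m; the calibration is good to about 2 mm. A picture is of the moment at which its call begins. calibration takes no time and is no camera call.
- close_job(): hands the job in, once; it reports no verdict.
The state is a dict: "clock": time; "joint_pos": joint angles; "qvel": joint speeds; "tau": joint torques, N m; "tool_pos": TCP position; "orientation": TCP orientation; "force": force on the tool from outside, world axes, zero at the start; "moment": the same for the moment, N m; "opening": finger opening in m.
Only numpy, scipy, OpenCV 4.12 (cv2) and the standard library are available. Lean on these libraries where they do the work, as an engineer would, in place of code of your own. Each camera call takes 0.05 s, during which the arm holds its last target. There are 200 camera calls.

TASK

Take the black cap with the orange grip, fit it fully down on the neck of the blue coolant reservoir so that its slot drops over the yellow bar inside, pressing gently, and turn it clockwise (seen from above) until the latch is at its stop and the cap's ratchet has clicked and slipped at least once, but not more than three clicks. Then let go, leaving the cap sitting level and fully down on the neck, and leave everything else on the bench alone.

Things in the scene. Friction and masses are not known exactly. Their poses are not given: they have to be found in the camera images.
- cap: Loose cap, about 90 g, upright on the bench. Black round skirt 61 across (64 over its ribs), 27 high, open below, inner diameter 53; on top an orange grip fin 50 long (along the cap's x axis), 16 thick (y axis), rising from 27 to 57 above the underside. Origin: centre of the skirt's underside, z up. It may bear on the reservoir with 40 N at most.
- cap_grip (a point): Point on the cap's axis inside the orange fin, 50 above the cap's underside; axes as the cap's. A good height for the TCP when gripping the fin across its 16 mm thickness.
- cap_slot (a point): Centre of the mouth of the slot in the cap's white core, 4 above the cap's underside. Slot: 10 wide, 34 long, 9 deep, open at both ends, parallel to the fin while the ratchet reads 0. The fin drives the core through the ratchet. The slot's two cheeks fit inside the neck with about 2 to spare; the core's disc comes to rest on the neck's rim, 12 above the cap's underside.
- ratchet (a joint): Slip of the cap's shell relative to its core, rad: 0 at the start, grows as the shell is turned clockwise past the core. One click every 0.349 rad (20 degrees), resting at multiples of that; slipping takes a peak of 0.15 to 0.2 N m (which alone bears on the bar with some 12 N), so the core turns with the shell until something stops it.
- reservoir: Blue and black reservoir 110 x 110, body 80 high, fixed to the bench, with a round aluminium neck in the middle of its top. Origin: centre of underside; z up; its x axis points away from the robot at yaw 0.
- neck (a point): Centre of the neck's rim, 100 above the bench; axes as the reservoir's. Neck: outer diameter 50 (tapering to 47 over the top 4), inner 42, standing 20 above the body. With the bar in the slot and the cap fully down, the cap's underside is 12 below this point; with the slot's cheeks resting on the bar it is only about 5 below (7 too high).
- bar_top (a point): Centre of the top of the yellow bar inside the neck, 1 below the rim; this point's axes are the reservoir's, NOT the bar's. Bar 36 long, 6 thick, 11 high, standing on the rotary latch. Its true yaw is not measured (a half turn makes no difference): anywhere within 0.6 rad of (reservoir yaw minus the latch value).
- latch (a joint): Rotary latch in the neck, rad: grows clockwise seen from above; hard stop (closed) at 1.0; starts at 0.55 to 0.8; turns with about 0.06 N m, stays where it is left. The bar is clamped fast on it and turns with it, but at an angle that differs from unit to unit: its yaw is the reservoir's yaw minus this value, plus an unknown constant between -0.6 and 0.6 rad.
- dust_plug: Plain grey dust plug lying beside the work: disc 54 across and 10 high with a knob 20 across, 8 high. Not the cap; leave it. Origin: centre of underside.
- screw_jar: Jar 50 across, 60 tall, blue lid. Leave it. Origin: centre of underside.
- spare_fan: Black cooling fan 80 x 80 x 15 lying flat. Leave it. Origin: centre of underside.
- screwdriver: Screwdriver 160 long lying flat. Leave it. Origin: middle of its length on the underside.
- memory_stick: Green memory board 30 x 68 x 5 lying flat. Leave it. Origin: centre of underside.
- heatsink: Small copper and aluminium finned heatsink 50 x 50 x 26. Leave it. Origin: centre of underside.
There are look-alikes about, which are no part of the job. Leave any green or purple look-alike of the reservoir alone. Leave any pink look-alike of the cap alone.

How it is judged (in metres and radians):
On the way:
1. the cap sits fully down on the neck with the bar in its slot, before the latch is closed and before the ratchet has slipped (horizontal distance between cap and neck below 0.004 m and z of cap in the frame of neck between -0.016 and -0.0095 m and angle between cap's own z axis and vertical below 0.08 rad and value of joint latch below 0.95 rad and value of joint ratchet below 0.17 rad), for 0.1 s.
At the end, for the whole second after the job is handed in: The cap is level (within 0.08 rad), within 4 mm of the neck's axis and fully down (underside 9.5 to 16 mm below the rim), at rest and released; the latch is at its stop (above 0.95 rad); the ratchet has slipped one to three clicks (0.26 to 1.15 rad) (horizontal distance between cap and neck below 0.004 m and z of cap in the frame of neck between -0.016 and -0.0095 m and angle between cap's own z axis and vertical below 0.08 rad and value of joint latch above 0.95 rad and value of joint ratchet between 0.26 and 1.15 rad and linear speed of cap below 0.02 m/s); the robot touches nothing.
It fails at once if the cap bears on the reservoir with more than 40 N (all contacts added up) (contact force between cap and reservoir above 40 N).
It fails at once if the ratchet is overrun, beyond three clicks (value of joint ratchet above 1.3 rad).
It fails at once if a bystander (dust plug, jar, fan, screwdriver, memory stick, heatsink) is moved by over 20 mm (distance of any of dust_plug, screw_jar, spare_fan, screwdriver, memory_stick, heatsink from where it was at the start of the episode above 0.02 m).
It also fails if it takes over 70 s, if anything falls off the work surface, if the arm or the gripper's body presses on something with over 40 N, if the wrist force passes 120 N, or if a joint passes its speed limit or range.

## Working session

There is one attempt and no reset: what is moved stays moved. The work goes in short steps, Python scripts to look and compute and a tool call to move; the robot and the scene stay as the last step left them, time stands still between calls to the robot, and variables do not carry over. Pictures are saved under pics/ and viewed, about 8 in all and at most 12, crops included, and the job is handed in when it is done.

Besides the shell and the picture viewer there is one more tool, called after "Request:" in YAML: its name, and indented under it one key for each argument. move_arm: Moves the arm, as the interface text tells. Its arguments: {"type":"object","properties":{"commands":{"type":"array"},"jaw":{"type":"number"}},"required":["commands"]}

```bash
mkdir -p pics; cat > h.py <<'E'
import numpy as np,cv2
from plant import get_obs,snapshot,calibration,close_job
def cap(n):
    p,d=snapshot(n); np.savez(f'{n}.npz',p=p,d=d); return p,d
def world(n,d):
    c=calibration(n);K=np.array(c['mtx']);T=np.array(c['T'])
    v,u=np.mgrid[:480,:640]
    P=np.stack([(u-K[0,2])/K[0,0]*d,-(v-K[1,2])/K[1,1]*d,-d],-1)
    return P@T[:3,:3].T+T[:3,3]
def save(f,p): cv2.imwrite(f'pics/{f}.png',cv2.cvtColor(p,cv2.COLOR_RGB2BGR))
E
python3 - <<'E'
from h import *
o=get_obs();print(o)
for n in('top','scene'):
    c=calibration(n);print(c)
    p,d=cap(n);save(n+'0',p)
E
```

```text
{'clock': 0.0, 'joint_pos': array([-5.64876404e+01,  2.05911868e+01,  6.33631973e-01, -2.02616379e-02,
       -7.01348638e+01, -1.65077663e+01]), 'qvel': array([ 0.06804063,  0.03936343, -0.01013303, -0.08938505, -0.11254872,
        0.03151275]), 'tau': array([ 1.10818610e-04, -5.82724214e+01,  2.93062305e+01,  6.99745148e+00,
        7.05741797e-03, -1.54878280e-04]), 'tool_pos': array([ 0.19725787, -0.6450583 ,  0.24442393]), 'orientation': array([  4.8638724 ,  89.90563837, 111.86156527]), 'force': array([-0.66231465, -0.41803243,  0.50574424]), 'moment': array([-0.0218387 , -0.01233921, -0.04366234]), 'opening': 0.08760554444144451}
{'mtx': array([[521.15548372,   0.        , 313.44465908],
       [  0.        , 521.15548372, 239.08570722],
       [  0.        ,   0.        ,   1.        ]]), 'T': array([[ 0.01246037,  0.99727011, -0.07278089,  0.43983404],
       [-0.99959101,  0.01054953, -0.02658037, -0.02376582],
       [-0.02574001,  0.07308233,  0.99699369,  1.08720009],
       [ 0.        ,  0.        ,  0.        ,  1.        ]])}
{'mtx': array([[548.4578908 ,   0.        , 319.72216414],
       [  0.        , 548.4578908 , 238.80706425],
       [  0.        ,   0.        ,   1.        ]]), 'T': array([[ 8.41869069e-01, -4.01002654e-01,  3.61183253e-01,
         9.82112013e-01],
       [ 5.39681783e-01,  6.25797971e-01, -5.63134506e-01,
        -6.66914156e-01],
       [-2.09315071e-04,  6.69009544e-01,  7.43253783e-01,
         1.00000486e+00],
       [ 0.00000000e+00,  0.00000000e+00,  0.00000000e+00,
         1.00000000e+00]])}
```

View pics/top0.png

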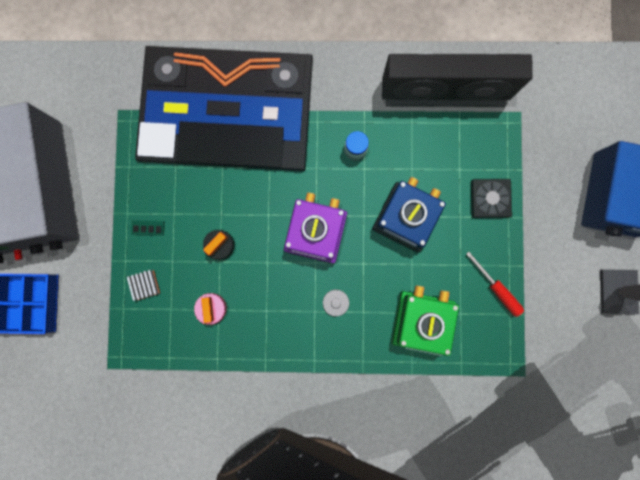

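View pics/scene0.png

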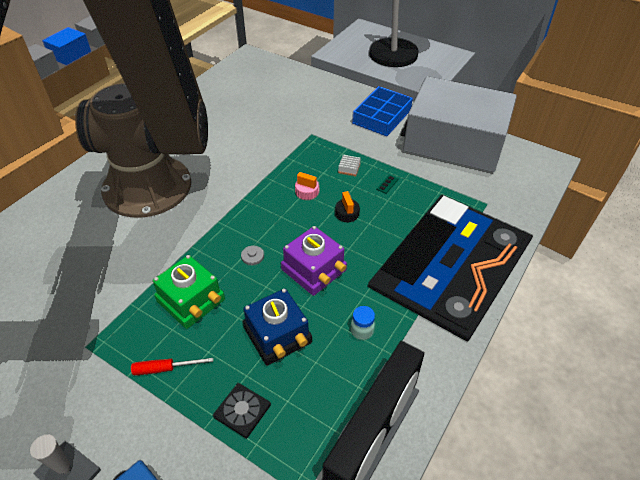

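The top view shows the cap at about (218,245), the blue reservoir's neck at (414,212), and the purple and green look-alikes next to it. In the scene view the cap is at (347,207) and the blue neck at (275,309). Next I'll measure both by colour and depth.

```bash
cat >> h.py <<'E'
def seg(p,W,kind,box,zr):
    h=cv2.cvtColor(p,cv2.COLOR_RGB2HSV); H,S,V=[h[...,i].astype(int) for i in range(3)]
    m={'orange':(H>8)&(H<20)&(S>150)&(V>90),'yellow':(H>20)&(H<38)&(S>120)&(V>90),'any':H>=0}[kind]
    b=np.zeros_like(m);b[box[1]:box[3],box[0]:box[2]]=1
    return m&b&(W[...,2]>zr[0])&(W[...,2]<zr[1])
def rect(P):
    r=cv2.minAreaRect((P[:,:2]*1000).astype(np.float32)); b=cv2.boxPoints(r)
    e=b[1]-b[0]; f=b[2]-b[1]; L=e if np.hypot(*e)>np.hypot(*f) else f
    return np.round(r[0],1),np.round(r[1],1),round(np.degrees(np.arctan2(L[1],L[0]))%180,1)
E
python3 - <<'E'
from h import *
B={'top':((195,220,245,270),(385,180,445,250)),'scene':((325,185,370,228),(240,285,315,360))}
for n in B:
    z=np.load(n+'.npz');p=z['p'];W=world(n,z['d'])
    for k,b,zr in(('orange',B[n][0],(.05,.07)),('any',B[n][0],(.02,.035)),('yellow',B[n][1],(.09,.11)),('any',B[n][1],(.094,.11)),('any',B[n][1],(.073,.087))):
        m=seg(p,W,k,b,zr);P=W[m]
        if len(P)>5: print(n,k,zr,len(P),P.mean(0).round(4),rect(P))
    c=cv2.resize(p[B[n][1][1]:B[n][1][3],B[n][1][0]:B[n][1][2]],None,fx=5,fy=5,interpolation=cv2.INTER_CUBIC);save(n+'neck',c)
a,b=cv2.imread('pics/topneck.png'),cv2.imread('pics/sceneneck.png')
hh=max(a.shape[0],b.shape[0]);f=lambda q:cv2.copyMakeBorder(q,0,hh-q.shape[0],0,0,0)
cv2.imwrite('pics/necks.png',np.hstack([f(a),f(b)]))
E
```

```text
top orange (0.05, 0.07) 205 [0.5041 0.201  0.0568] (array([504. , 201.5]), array([16.4, 49.7]), np.float32(137.4))
top any (0.02, 0.035) 465 [0.503  0.1982 0.0268] (array([504.2, 200.9]), array([59.9, 61.6]), np.float32(91.0))
top yellow (0.09, 0.11) 62 [ 0.5659 -0.1881  0.0981] (array([ 565.5, -188.4]), array([ 6.6, 33.5]), np.float32(145.5))
top any (0.094, 0.11) 253 [ 0.5641 -0.1863  0.0986] (array([ 564.7, -187.3]), array([47.8, 48.4]), np.float32(143.4))
top any (0.073, 0.087) 2142 [ 0.5639 -0.188   0.0796] (array([ 564., -187.]), array([ 99.6, 102.2]), np.float32(153.2))
scene orange (0.05, 0.07) 100 [0.5086 0.1989 0.0559] (array([507.3, 200.8]), array([16.6, 52.8]), np.float32(137.4))
scene any (0.02, 0.035) 262 [0.5097 0.193  0.0265] (array([509.2, 198.1]), array([60.8, 58.6]), np.float32(31.2))
scene yellow (0.09, 0.11) 51 [ 0.5684 -0.1888  0.0987] (array([ 566.6, -187.1]), array([ 7.2, 38.7]), np.float32(141.0))
scene any (0.094, 0.11) 231 [ 0.5697 -0.1912  0.0987] (array([ 568.1, -189.5]), array([47.8, 48.7]), np.float32(126.6))
scene any (0.073, 0.087) 1675 [ 0.5724 -0.1945  0.0798] (array([ 567.8, -188.6]), array([100.7, 103.8]), np.float32(153.4))
```

View pics/necks.png

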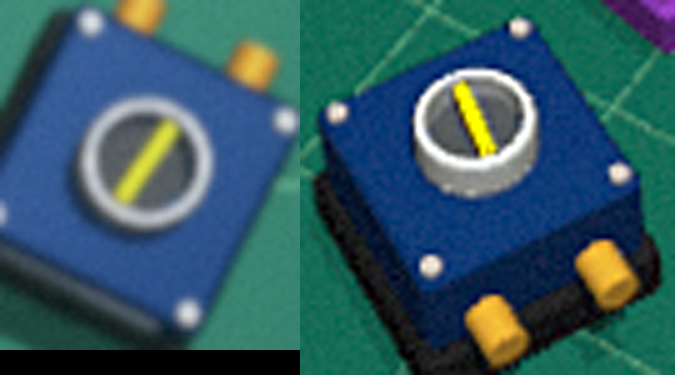

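Top and scene views differ by a steady 3 mm or so. The cap is near (0.505, 0.201) with its fin at 137°, and the neck is near (0.566, -0.188) with the bar at about 144°. Heights and sizes match the given ones.

```bash
cat >> h.py <<'E'
from scipy.spatial.transform import Rotation as Ro
def Rt(o=None): return Ro.from_euler('xyz',(o or get_obs())['orientation'],degrees=True).as_matrix()
def to(target,finyaw=None):
    o=get_obs();R=Rt(o);zy=np.degrees(np.arctan2(R[1,2],R[0,2]))
    print('t',round(o['clock'],2),'tcp',o['tool_pos'].round(4),'zyaw',round(zy,1),'down tilt deg',round(np.degrees(np.arccos(-R[2,0])),2),'F',o['force'].round(1),'M',o['moment'].round(3),'open',round(o['opening'],4),'q',o['joint_pos'].round(1))
    print('shift cm tool',(R.T@(np.array(target)-o['tool_pos'])*100).round(2))
    if finyaw is not None:
        d=(zy-(finyaw+90)+90)%180-90; print('spin rad',round(np.radians(d),3))
    return R
E
python3 -c "
from h import *
print(to([.505,.201,.245],137.4).round(3)); to([.45,-.25,.245],144); to([.566,-.188,.245],144)"
```

```text
t 0.1 tcp [ 0.1973 -0.6451  0.2445] zyaw 107.0 down tilt deg 0.08 F [-0.1 -0.4  0.3] M [0.018 0.038 0.007] open 0.0876 q [-56.5  20.6   0.6  -0.  -70.1 -16.5]
shift cm tool [ 5.000e-02 -5.417e+01  7.192e+01]
spin rad 1.04
[[-0.001 -0.956 -0.292]
 [ 0.001 -0.292  0.956]
 [-1.     0.     0.001]]
t 0.1 tcp [ 0.1973 -0.6451  0.2445] zyaw 107.0 down tilt deg 0.08 F [-0.1 -0.4  0.3] M [0.018 0.038 0.007] open 0.0876 q [-56.5  20.6   0.6  -0.  -70.1 -16.5]
shift cm tool [-1.000e-02 -3.572e+01  3.040e+01]
spin rad 0.925
t 0.1 tcp [ 0.1973 -0.6451  0.2445] zyaw 107.0 down tilt deg 0.08 F [-0.1 -0.4  0.3] M [0.018 0.038 0.007] open 0.0876 q [-56.5  20.6   0.6  -0.  -70.1 -16.5]
shift cm tool [-1.000e-02 -4.863e+01  3.293e+01]
spin rad 0.925
```

Request:
move_arm:
  commands:
    - [[0,-3,2.5,0],[0,-3,2.5,0],[0,-3,2.5,0],[0,-3,2.5,0],[0,-3,2.5,0],[0,-3,2.5,0],[0,-3,2.5,0],[0,-3,2.5,0]]

```text
clock: 0.9
tool_pos: [0.3688, -0.3825, 0.2452]
orientation: [27.2, 90.0, 134.2]
force: [1.2, 0.7, -0.4]
opening: 0.0876
```

Request:
move_arm:
  commands:
    - [[0,-3,2.5,0],[0,-3,2.5,0],[0,-3,2.5,0],[0,-3,2.5,0],[0,0,0,0.13],[0,0,0,0.13],[0,0,0,0.13],[0,0,0,0.13]]

```text
clock: 1.7
tool_pos: [0.4538, -0.253, 0.245]
orientation: [82.0, 90.0, 158.9]
force: [-0.2, -0.3, -0.4]
opening: 0.0876
```

Request:
move_arm:
  commands:
    - [[0,0,0,0.13],[0,0,0,0.13],[0,0,0,0.13],[0,0,0,0.13],[0,0,0,0]]

```text
clock: 2.2
tool_pos: [0.4537, -0.2532, 0.2451]
orientation: [111.7, 90.0, 159.0]
force: [0.4, -0.1, -0.7]
opening: 0.0875
```

```bash
python3 -c "
from h import *
to([.505,.201,.245],137.4)"
```

```text
t 2.2 tcp [ 0.4537 -0.2532  0.2451] zyaw 47.3 down tilt deg 0.04 F [ 0.4 -0.1 -0.7] M [-0.121 -0.024  0.052] open 0.0875 q [  -7.5    5.9  -18.7   -0.   -65.4 -125.2]
shift cm tool [1.000e-02 2.703e+01 3.686e+01]
spin rad -0.002
```

The last joint would run out of range at the cap with this grasp, so I'll use the half-turn equivalent.

Request:
move_arm:
  commands:
    - [[0,0,0,-0.14],[0,0,0,-0.14],[0,0,0,-0.14],[0,0,0,-0.14],[0,0,0,-0.14],[0,0,0,-0.14],[0,0,0,-0.14],[0,0,0,-0.14]]

```text
clock: 3.0
tool_pos: [0.4537, -0.2533, 0.2452]
orientation: [45.7, 90.0, 157.9]
force: [0.1, -0.4, 0.7]
opening: 0.0878
```

Request:
move_arm:
  commands:
    - [[0,0,0,-0.14],[0,0,0,-0.14],[0,0,0,-0.14],[0,0,0,-0.14],[0,0,0,-0.14],[0,0,0,-0.14],[0,0,0,-0.14],[0,0,0,-0.14]]

```text
clock: 3.8
tool_pos: [0.4537, -0.2532, 0.2451]
orientation: [-17.9, 90.0, 158.5]
force: [-0.4, 1.3, 0.5]
opening: 0.0875
```

Request:
move_arm:
  commands:
    - [[0,0,0,-0.14],[0,0,0,-0.14],[0,0,0,-0.14],[0,0,0,-0.14],[0,0,0,-0.14],[0,0,0,-0.14],[0,0,0,-0.06],[0,0,0,0]]

```text
clock: 4.6
tool_pos: [0.4538, -0.2532, 0.2452]
orientation: [-74.1, 90.0, 153.5]
force: [-0.5, 0.5, -0.6]
opening: 0.0874
```

```bash
python3 -c "
from h import *
to([.505,.201,.245],137.4)"
```

```text
t 4.6 tcp [ 0.4538 -0.2532  0.2452] zyaw -132.4 down tilt deg 0.02 F [-0.5  0.5 -0.6] M [-0.037  0.188  0.022] open 0.0874 q [ -7.5   5.9 -18.7  -0.  -65.4  55.1]
shift cm tool [ 2.000e-02 -2.687e+01 -3.698e+01]
spin rad 0.003
```

Request:
move_arm:
  commands:
    - [[0,-2.2,-3.1,0],[0,-2.2,-3.1,0],[0,-2.2,-3.1,0],[0,-2.2,-3.1,0],[0,-2.2,-3.1,0],[0,-2.2,-3.1,0],[0,-2.2,-3.1,0],[0,-2.2,-3.1,0]]

```text
clock: 5.4
tool_pos: [0.4925, 0.0499, 0.2455]
orientation: [161.2, 90.0, 28.6]
force: [0.8, 0.2, -0.5]
opening: 0.0876
```

Request:
move_arm:
  commands:
    - [[0,-2.2,-3.1,0],[0,-2.2,-3.1,0],[0,-2.2,-3.1,0],[0,-2.2,-2.8,0],[3,0,0,0],[3,0,0,0],[3,0,0,0],[0,0,0,0]]

```text
clock: 6.2
tool_pos: [0.5076, 0.1955, 0.1515]
orientation: [-13.9, 89.6, -146.6]
force: [-1.9, -0.2, 0.5]
opening: 0.0878
```

```bash
python3 - <<'E'
from h import *
to([.505,.201,.050],137.4)
p,d=cap('scene');a=cv2.resize(p[130:260,270:430],None,fx=3,fy=3)
q,d=cap('top');b=cv2.resize(q[180:310,140:300],None,fx=3,fy=3)
save('pre',np.hstack([a,b])[:,:])
E
```

```text
t 6.2 tcp [0.5076 0.1955 0.1515] zyaw -132.7 down tilt deg 0.43 F [-1.9 -0.2  0.5] M [-0.091  0.142 -0.026] open 0.0878 q [ 41.7  13.2 -22.9  -0.1 -54.3   5.7]
shift cm tool [10.15 -0.54 -0.3 ]
spin rad -0.002
```

```bash
python3 - <<'E'
from h import *
im=cv2.imread('pics/pre.png');cv2.imwrite('pics/pre2.png',cv2.resize(im,(800,325)))
E
```

```text
(no output)
```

View pics/pre2.png

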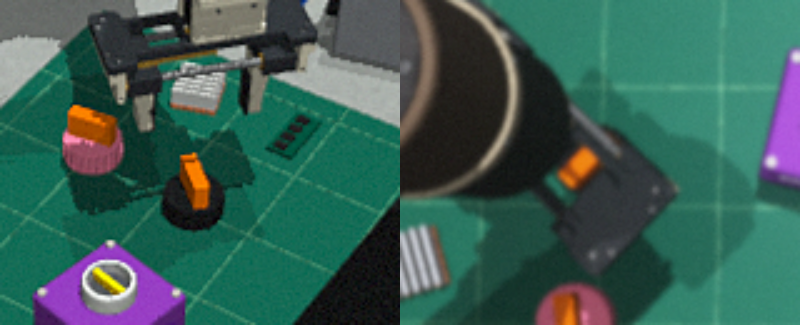

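The left crop shows the fingers above and on either side of the fin, with neighbours clear. I'll descend and grip.

Request:
move_arm:
  commands:
    - [[0,-0.5,-0.3,0],[2,0,0,0],[2,0,0,0],[2,0,0,0],[2,0,0,0],[1,0,0,0],[0.8,0,0,0],[0,0,0,0]]

```text
clock: 7.1
tool_pos: [0.5084, 0.2027, 0.0574]
orientation: [26.7, 90.0, -106.0]
force: [0.0, -1.0, -0.3]
opening: 0.0874
```

```bash
python3 -c "
from h import *
to([.505,.201,.051],137.4)"
```

```text
t 7.1 tcp [0.5084 0.2027 0.0574] zyaw -132.7 down tilt deg 0.0 F [ 0.  -1.  -0.3] M [-0.068  0.163  0.011] open 0.0874 q [ 42.3  20.  -28.6   0.  -41.5   5.1]
shift cm tool [ 0.64 -0.13  0.36]
spin rad -0.001
```

Request:
move_arm:
  commands:
    - [[0.3,-0.1,0.3,0],[0.3,0,0,0],[0,0,0,0]]

```text
clock: 7.4
tool_pos: [0.5055, 0.201, 0.0515]
orientation: [178.1, 90.0, 45.4]
force: [-1.0, 0.5, 0.3]
opening: 0.0875
```

Request:
move_arm:
  commands:
    - [[0,0,0,0],[0,0,0,0],[0,0,0,0],[0,0,0,0],[0,0,0,0],[0,0,0,0],[0,0,0,0],[0,0,0,0]]
  jaw: 0.5

```text
clock: 8.2
tool_pos: [0.5055, 0.201, 0.0514]
orientation: [-161.2, 90.0, 66.1]
force: [-0.7, 0.1, 0.2]
opening: 0.0288
```

```bash
python3 -c "
from h import *
to([.566,-.188,.21],144)"
```

```text
t 8.2 tcp [0.5055 0.201  0.0514] zyaw -132.7 down tilt deg 0.0 F [-0.7  0.1  0.2] M [-0.071  0.163  0.004] open 0.0288 q [ 42.3  20.2 -29.3  -0.  -40.5   5. ]
shift cm tool [-15.86  30.81  24.5 ]
spin rad -0.116
```

Still closing. I'll wait, then lift.

Request:
move_arm:
  commands:
    - [[0,0,0,0],[0,0,0,0],[0,0,0,0],[0,0,0,0],[0,0,0,0]]

```text
clock: 8.7
tool_pos: [0.5055, 0.201, 0.0513]
orientation: [-13.0, 90.0, -145.7]
force: [0.5, -0.7, 1.4]
opening: 0.016
```

Request:
move_arm:
  commands:
    - [[-0.5,0,0,0],[-1.5,0,0,0],[-3,0,0,0],[-3,0,0,0],[-4,0,0,0],[-3,0,0,0],[-1,0,0,0],[0,0,0,0]]

```text
clock: 9.5
tool_pos: [0.506, 0.2014, 0.2131]
orientation: [174.5, 89.8, 41.8]
force: [0.3, 0.6, -2.1]
opening: 0.0158
```

```bash
python3 -c "
from h import *
to([.566,-.188,.21],144)"
```

```text
t 9.5 tcp [0.506  0.2014 0.2131] zyaw -132.7 down tilt deg 0.2 F [ 0.3  0.6 -2.1] M [-0.03   0.184  0.017] open 0.0158 q [ 42.3   9.6 -18.7   0.  -61.5   5. ]
shift cm tool [ 0.24 30.81 24.57]
spin rad -0.116
```

Request:
move_arm:
  commands:
    - [[0,1.5,1.2,0],[0,3,2.4,0],[0,3,2.4,0],[0,3,2.4,0],[0,3,2.4,0],[0,3,2.4,0],[0,3,2.4,0],[0,3,2.4,0]]

```text
clock: 10.3
tool_pos: [0.5479, -0.0854, 0.2093]
orientation: [-46.2, 89.8, -178.9]
force: [0.1, -0.4, -2.4]
opening: 0.0159
```

Request:
move_arm:
  commands:
    - [[0,3,2.4,0],[0,3,2.4,0],[0,1.5,1.2,0],[0,0,0,-0.06],[0,0,0,-0.06],[0,0,0,0],[0,0,0,0]]

```text
clock: 11.0
tool_pos: [0.5628, -0.1786, 0.2099]
orientation: [-60.6, 89.9, 173.5]
force: [-0.8, 0.1, 0.2]
opening: 0.016
```

```bash
cat > m.py <<'E'
from h import *
o=get_obs();to([.566,-.188,.2],144);t=o['tool_pos']
for n in('top','scene'):
    p,d=cap(n);W=world(n,d)
    for k,zr in(('orange',(t[2]-.012,t[2]+.02)),('any',(t[2]-.027,t[2]-.018)),('any',(.0945,.105)),('any',(.073,.087)),('yellow',(.09,.11))):
        near=(np.hypot(W[...,0]-.567,W[...,1]+.188)<(.05 if k=='orange' or zr[0]>.09 else .085))
        m=seg(p,W,k,(0,0,640,480),zr)&near;P=W[m]
        if len(P)>8: print(n,k,np.round(zr,3),len(P),(P.mean(0)*1000).round(1),rect(P))
    c=calibration(n);K=np.array(c['mtx']);T=np.linalg.inv(np.array(c['T']))
    q=T[:3,:3]@np.array([.566,-.188,.12])+T[:3,3];u=int(K[0,2]+K[0,0]*q[0]/-q[2]);v=int(K[1,2]-K[1,1]*q[1]/-q[2])
    print(n,u,v); cv2.imwrite(f'pics/_{n}.png',cv2.resize(p[v-60:v+60,u-60:u+60,::-1],(400,400),interpolation=cv2.INTER_CUBIC))
import sys
if len(sys.argv)>1: cv2.imwrite(f'pics/{sys.argv[1]}.png',np.hstack([cv2.imread('pics/_top.png'),cv2.imread('pics/_scene.png')]))
E
python3 m.py above
```

```text
t 11.0 tcp [ 0.5628 -0.1786  0.2099] zyaw -125.9 down tilt deg 0.13 F [-0.8  0.1  0.2] M [-0.074  0.162 -0.019] open 0.016 q [  1.3  14.2 -13.1  -0.  -62.8  52.8]
shift cm tool [0.99 0.81 0.57]
spin rad 0.002
top orange [0.198 0.23 ] 27 [ 542.8 -163.4  213.2] (array([ 542.8, -163.9]), array([14.4,  3.3]), np.float32(54.0))
top any [0.183 0.192] 83 [ 539.  -166.1  185.5] (array([ 539.4, -164.1]), array([34.8, 13.8]), np.float32(73.1))
top any [0.073 0.087] 858 [ 536.9 -168.8   79.2] (array([ 540.7, -175.4]), array([100.2,  46.8]), np.float32(62.6))
top 415 210
scene orange [0.198 0.23 ] 171 [ 575.6 -186.1  212.5] (array([ 567.2, -177. ]), array([17.2, 50.5]), np.float32(134.4))
scene any [0.183 0.192] 270 [ 573.4 -188.9  185.8] (array([ 570. , -186.1]), array([60.2, 43.6]), np.float32(35.9))
scene any [0.094 0.105] 234 [ 569.8 -191.1   98.4] (array([ 568.2, -189.5]), array([48.5, 48. ]), np.float32(87.7))
scene any [0.073 0.087] 1561 [ 574.6 -198.1   79.8] (array([ 568.5, -188.6]), array([101.2, 103.3]), np.float32(152.9))
scene yellow [0.09 0.11] 52 [ 568.3 -189.1   98. ] (array([ 567.4, -188.6]), array([ 6.2, 35.2]), np.float32(145.5))
scene 272 301
```

View pics/above.png

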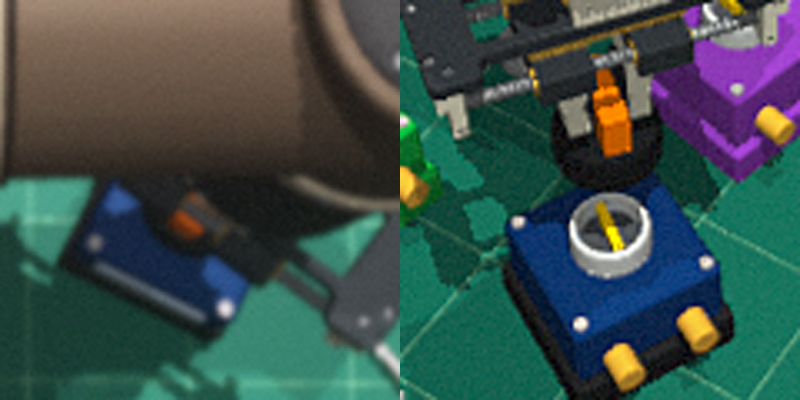

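The scene crop shows the cap held level over the blue neck, with the bar along the fin's direction. I'll compare the cap's skirt and the neck as cylinders in the same camera.

```bash
cat > fit.py <<'E'
from h import *
from scipy.optimize import least_squares
def cyl(W,c0,zr,r,box=.045,dark=None):
    m=(W[...,2]>zr[0])&(W[...,2]<zr[1])&(np.hypot(W[...,0]-c0[0],W[...,1]-c0[1])<box)
    if dark is not None:m&=dark
    P=W[m][:,:2]
    f=lambda c:np.hypot(P[:,0]-c[0],P[:,1]-c[1])-r
    s=least_squares(f,c0,loss='soft_l1',f_scale=.001);return (s.x*1000).round(2),len(P),np.median(np.abs(f(s.x)))*1000
z=np.load('scene.npz');W=world('scene',z['d']);p=z['p'].astype(int)
o=get_obs();t=o['tool_pos'];print('tcp',(t*1000).round(1))
u=t[2]-.0513
dark=p.max(-1)<60
for a,b in((.002,.024),(.002,.012),(.012,.024)):print('cap',cyl(W,t[:2]+[.002,0],(u+a,u+b),.0313,dark=dark))
for a,b in((.083,.095),(.085,.091)):print('neck',cyl(W,[.567,-.189],(a,b),.025,.035))
# rim-top outline and fin top
h=(np.abs(W[...,2]-(u+.057))<.003)&(np.hypot(W[...,0]-t[0],W[...,1]-t[1])<.04)&(p[...,0]>150)&(p[...,2]<90)
print('fin top',h.sum(),rect(W[h]))
E
python3 fit.py
```

```text
tcp [ 563.1 -178.6  210.6]
cap (array([ 563.38, -177.16]), 253, np.float64(0.850139320346506))
cap (array([ 563.44, -177.26]), 104, np.float64(0.7644332646970318))
cap (array([ 563.34, -177.07]), 149, np.float64(0.9522419761149938))
neck (array([ 572.49, -190.34]), 285, np.float64(5.257184333630382))
neck (array([ 578.74, -196.61]), 180, np.float64(6.976287512780158))
fin top 99 (array([ 570.4, -182.6]), array([15.6, 38.8]), np.float32(143.7))
```

```bash
cat >> fit.py <<'E'
print('--')
c=np.array([.567,-.189])
for it in range(3):
    d=W[...,:2]-c;rr=np.hypot(d[...,0],d[...,1]);view=(d@np.array([.65,-.75]))>0.003
    m=(W[...,2]>.083)&(W[...,2]<.0945)&(rr>.021)&(rr<.031)&view
    P=W[m][:,:2];f=lambda c:np.hypot(P[:,0]-c[0],P[:,1]-c[1])-.025
    s=least_squares(f,c,loss='soft_l1',f_scale=.001);c=s.x
print('neck',c*1000,len(P),np.median(abs(f(c)))*1000)
E
python3 fit.py | sed -n '/--/,$p'
python3 - <<'E'
from h import *
# body-top corner white screws as an extra centre check, scene
z=np.load('scene.npz');W=world('scene',z['d']);p=z['p'].astype(int)
m=(p.min(-1)>150)&(np.hypot(W[...,0]-.567,W[...,1]+.189)<.075)&(W[...,2]>.075)&(W[...,2]<.092)&(np.hypot(W[...,0]-.567,W[...,1]+.189)>.04)
n,l,s,c=cv2.connectedComponentsWithStats(m.astype(np.uint8))
for i in range(1,n):
    if s[i,4]>3: print(s[i,4],c[i].round(1),(W[l==i].mean(0)*1000).round(1))
E
```

```text
--
neck [ 567.52078656 -188.06690621] 80 0.6491883219664883
9 [247. 307.] [ 511.8 -206.8   81.1]
11 [303.4 319.1] [ 624.4 -169.7   81.6]
13 [265.6 337.6] [ 586.7 -244.8   82. ]
```

Request:
move_arm:
  commands:
    - [[0,0.8,0.6,0],[0,0,0,-0.01],[1.5,0,0,0],[1.5,0,0,0],[1.5,0,0,0],[0.7,0,0,0],[0,0,0,0],[0,0,0,0]]

```text
clock: 11.9
tool_pos: [0.5668, -0.1885, 0.1599]
orientation: [97.7, 90.0, -27.5]
force: [-0.4, -0.2, -0.6]
opening: 0.0157
```

```bash
python3 m.py low; python3 fit.py
```

```text
t 11.9 tcp [ 0.5668 -0.1885  0.1599] zyaw -125.2 down tilt deg 0.04 F [-0.4 -0.2 -0.6] M [ 0.005  0.128 -0.015] open 0.0157 q [  0.3  17.2 -16.1   0.  -56.7  54.4]
shift cm tool [-4.01 -0.09  0.01]
spin rad 0.014
top orange [0.148 0.18 ] 22 [ 546.3 -173.2  163.8] (array([ 546.6, -173.4]), array([12.6,  3.5]), np.float32(55.6))
top any [0.133 0.142] 63 [ 542.5 -176.3  135.4] (array([ 543. , -173.5]), array([33.8, 11.9]), np.float32(73.1))
top any [0.073 0.087] 868 [ 536.4 -168.9   79.1] (array([ 537.9, -174. ]), array([100.5,  42.4]), np.float32(61.4))
top 415 210
scene orange [0.148 0.18 ] 155 [ 579.1 -195.4  162.9] (array([ 570.5, -189.2]), array([16., 51.]), np.float32(142.8))
scene any [0.133 0.142] 265 [ 578.1 -199.4  136. ] (array([ 575.3, -196.4]), array([60.5, 42.7]), np.float32(39.6))
scene any [0.094 0.105] 35 [ 581.4 -204.9   97. ] (array([ 579.5, -204.6]), array([41.4, 12.1]), np.float32(32.7))
scene any [0.073 0.087] 1321 [ 578.7 -203.9   79.5] (array([ 568.6, -188.8]), array([101.6, 102.1]), np.float32(152.8))
scene 272 301
tcp [ 566.9 -188.4  160.3]
cap (array([ 567.61, -186.99]), 210, np.float64(0.6964787206608074))
cap (array([ 567.56, -187.13]), 93, np.float64(0.6617589341267536))
cap (array([ 567.65, -186.87]), 117, np.float64(0.7419624345764014))
neck (array([ 567.48, -187.73]), 84, np.float64(0.6071287205448462))
neck (array([ 567.17, -187.82]), 40, np.float64(0.49200227085399206))
fin top 89 (array([ 570.8, -188.9]), array([15.2, 50.8]), np.float32(142.8))
--
neck [ 567.41984818 -187.79609045] 75 0.5682155356918732
```

View pics/low.png

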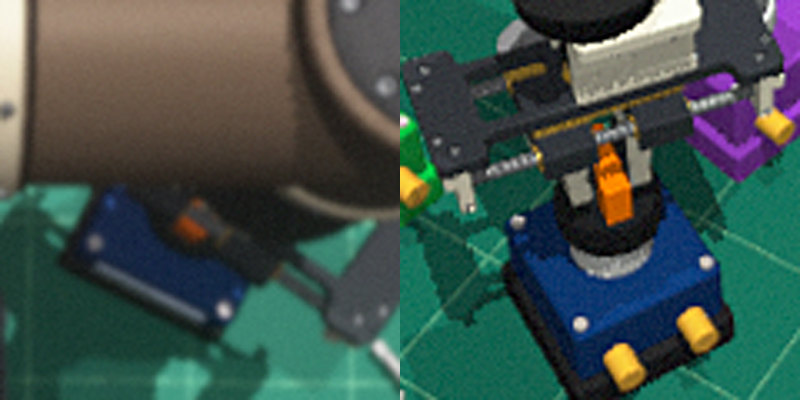

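The crop shows the cap just above the neck. The cylinder fits put the two centres within about 1 mm of each other. Lowering gently.

Request:
move_arm:
  commands:
    - [[0.3,0,0,0],[0.3,0,0,0],[0.2,0,0,0],[0.1,0,0,0],[0,0,0,0]]

```text
clock: 12.5
tool_pos: [0.5663, -0.1883, 0.1501]
orientation: [-55.0, 90.0, 179.7]
force: [0.6, -0.0, -1.2]
opening: 0.0158
```

Request:
move_arm:
  commands:
    - [[0.1,0,0,0],[0.1,0,0,0],[0,0,0,0]]

```text
clock: 12.8
tool_pos: [0.5663, -0.1883, 0.1482]
orientation: [-68.4, 90.0, 166.3]
force: [0.3, -0.9, -0.8]
opening: 0.0158
```

```bash
python3 -c "
from h import *
to([.566,-.188,.1393],145)"
```

```text
t 12.8 tcp [ 0.5663 -0.1883  0.1482] zyaw -125.2 down tilt deg 0.01 F [ 0.3 -0.9 -0.8] M [-0.022  0.145  0.045] open 0.0158 q [  0.4  17.8 -16.9  -0.  -55.3  54.4]
shift cm tool [ 0.89 -0.04 -0.01]
spin rad -0.004
```

Underside is already 3 mm below the rim with no force. Continuing.

Request:
move_arm:
  commands:
    - [[0.1,0,0,0],[0,0,0,0],[0.1,0,0,0],[0,0,0,0]]

```text
clock: 13.2
tool_pos: [0.5663, -0.1883, 0.1462]
orientation: [-73.9, 90.0, 160.9]
force: [-0.6, -0.0, -2.1]
opening: 0.0159
```

Request:
move_arm:
  commands:
    - [[0.1,0,0,0],[0,0,0,0]]

```text
clock: 13.4
tool_pos: [0.5663, -0.1883, 0.1452]
orientation: [-70.6, 90.0, 164.1]
force: [-0.7, -0.3, -2.4]
opening: 0.0158
```

Request:
move_arm:
  commands:
    - [[0.1,0,0,0],[0,0,0,0]]

```text
clock: 13.6
tool_pos: [0.5663, -0.1883, 0.1442]
orientation: [-64.1, 90.0, 170.7]
force: [-0.0, 0.5, -0.1]
opening: 0.0156
```

Request:
move_arm:
  commands:
    - [[0.1,0,0,0],[0,0,0,0],[0.1,0,0,0],[0,0,0,0]]

```text
clock: 14.0
tool_pos: [0.5663, -0.1883, 0.1422]
orientation: [-70.7, 90.0, 164.0]
force: [0.6, 0.4, -0.3]
opening: 0.0161
```

Request:
move_arm:
  commands:
    - [[0.1,0,0,0],[0,0,0,0]]

```text
clock: 14.2
tool_pos: [0.5663, -0.1883, 0.1412]
orientation: [-64.8, 90.0, 170.0]
force: [-0.2, -0.7, -1.0]
opening: 0.0157
```

Request:
move_arm:
  commands:
    - [[0.1,0,0,0],[0,0,0,0]]

```text
clock: 14.4
tool_pos: [0.5663, -0.1883, 0.1402]
orientation: [-63.8, 90.0, 171.0]
force: [0.2, -0.3, -1.1]
opening: 0.0158
```

Request:
move_arm:
  commands:
    - [[0.05,0,0,0],[0,0,0,0]]

```text
clock: 14.6
tool_pos: [0.5664, -0.1883, 0.1398]
orientation: [-66.1, 90.0, 168.7]
force: [-0.9, 1.2, -1.1]
opening: 0.0157
```

Request:
move_arm:
  commands:
    - [[0.05,0,0,0],[0,0,0,0]]

```text
clock: 14.8
tool_pos: [0.5664, -0.1883, 0.1394]
orientation: [126.4, 90.0, 1.2]
force: [0.1, -0.2, -0.6]
opening: 0.0158
```

Request:
move_arm:
  commands:
    - [[0.03,0,0,0],[0,0,0,0]]

```text
clock: 15.0
tool_pos: [0.5664, -0.1884, 0.1393]
orientation: [104.0, 90.0, -21.2]
force: [-0.6, 0.8, 1.1]
opening: 0.0158
```

Request:
move_arm:
  commands:
    - [[0.03,0,0,0],[0,0,0,0],[0,0,0,0]]

```text
clock: 15.3
tool_pos: [0.5665, -0.1884, 0.1392]
orientation: [107.9, 90.0, -17.3]
force: [-1.7, 1.2, 4.4]
opening: 0.0161
```

```bash
python3 -c "
from h import *
to([.566,-.188,.1393],145)"
```

```text
t 15.3 tcp [ 0.5665 -0.1884  0.1392] zyaw -125.2 down tilt deg 0.03 F [-1.7  1.2  4.4] M [0.287 0.867 0.027] open 0.0161 q [  0.4  18.3 -17.5   0.  -54.1  54.4]
shift cm tool [-0.01 -0.06 -0.  ]
spin rad -0.004
```

Seated: the underside is 12 mm below the rim with about 4 N on it. Next, turn clockwise in small steps while watching the moment.

Request:
move_arm:
  commands:
    - [[0,0,0,0.05],[0,0,0,0.05],[0,0,0,0.05],[0,0,0,0.05]]

```text
clock: 15.7
tool_pos: [0.5667, -0.1888, 0.1392]
orientation: [86.0, 89.9, -50.8]
force: [-1.2, -1.5, 4.4]
opening: 0.0155
```

```bash
python3 -c "
from h import *
to([.566,-.188,.1393],145)"
```

```text
t 15.7 tcp [ 0.5667 -0.1888  0.1392] zyaw -136.8 down tilt deg 0.06 F [-1.2 -1.5  4.4] M [-0.723  0.443  0.118] open 0.0155 q [  0.3  18.4 -17.5   0.1 -54.1  42.9]
shift cm tool [-0.01 -0.11 -0.  ]
spin rad -0.206
```

Request:
move_arm:
  commands:
    - [[0,0,0,0.05],[0,0,0,0.05]]

```text
clock: 15.9
tool_pos: [0.5667, -0.1888, 0.1392]
orientation: [92.1, 89.9, -50.4]
force: [-0.6, -1.6, 2.7]
opening: 0.0156
```

```bash
python3 -c "
from h import *
to([.566,-.188,.1393],145)"
```

```text
t 15.9 tcp [ 0.5667 -0.1888  0.1392] zyaw -142.5 down tilt deg 0.06 F [-0.6 -1.6  2.7] M [-0.712  0.467  0.113] open 0.0156 q [  0.3  18.4 -17.5   0.1 -54.1  37.1]
shift cm tool [-0.01 -0.11  0.  ]
spin rad -0.306
```

Request:
move_arm:
  commands:
    - [[0,0,0,0.05],[0,0,0,0.05]]

```text
clock: 16.1
tool_pos: [0.5667, -0.1888, 0.1392]
orientation: [95.8, 89.9, -52.5]
force: [-1.0, -1.5, 3.7]
opening: 0.0159
```

```bash
python3 -c "
from h import *
to([.566,-.188,.1393],145)"
```

```text
t 16.1 tcp [ 0.5667 -0.1888  0.1392] zyaw -148.2 down tilt deg 0.06 F [-1.  -1.5  3.7] M [-0.734  0.537  0.167] open 0.0159 q [  0.3  18.4 -17.5   0.1 -54.1  31.4]
shift cm tool [-0.01 -0.11  0.01]
spin rad -0.406
```

Request:
move_arm:
  commands:
    - [[0,0,0,0.05],[0,0,0,0.05]]

```text
clock: 16.3
tool_pos: [0.5667, -0.1888, 0.1392]
orientation: [100.5, 89.9, -53.5]
force: [-1.0, -1.8, 4.1]
opening: 0.0157
```

```bash
python3 -c "
from h import *
to([.566,-.188,.1393],145)"
```

```text
t 16.3 tcp [ 0.5667 -0.1888  0.1392] zyaw -154.0 down tilt deg 0.06 F [-1.  -1.8  4.1] M [-0.725  0.476  0.167] open 0.0157 q [  0.3  18.4 -17.5   0.1 -54.1  25.7]
shift cm tool [-0.01 -0.11  0.02]
spin rad -0.506
```

Request:
move_arm:
  commands:
    - [[0,0,0,0.05]]

```text
clock: 16.4
tool_pos: [0.5667, -0.1889, 0.1392]
orientation: [104.0, 89.9, -52.8]
force: [-0.9, -1.8, 3.9]
opening: 0.0158
```

```bash
python3 -c "
from h import *
to([.566,-.188,.1393],145)"|head -1
```

```text
t 16.4 tcp [ 0.5667 -0.1889  0.1392] zyaw -156.8 down tilt deg 0.06 F [-0.9 -1.8  3.9] M [-0.605  0.45   0.151] open 0.0158 q [  0.3  18.4 -17.5   0.1 -54.1  22.8]
```

Request:
move_arm:
  commands:
    - [[0,0,0,0.05]]

```text
clock: 16.5
tool_pos: [0.5667, -0.1889, 0.1392]
orientation: [107.3, 89.9, -52.3]
force: [-0.9, -1.7, 3.3]
opening: 0.0158
```

```bash
python3 -c "
from h import *
to([.566,-.188,.1393],145)"|head -1
```

```text
t 16.5 tcp [ 0.5667 -0.1889  0.1392] zyaw -159.7 down tilt deg 0.07 F [-0.9 -1.7  3.3] M [-0.709  0.411  0.274] open 0.0158 q [  0.3  18.4 -17.5   0.1 -54.1  19.9]
```

Request:
move_arm:
  commands:
    - [[0,0,0,0.05]]

```text
clock: 16.6
tool_pos: [0.5667, -0.1889, 0.1392]
orientation: [106.9, 89.9, -55.7]
force: [-0.3, -2.4, 3.3]
opening: 0.0157
```

```bash
python3 -c "
from h import *
to([.566,-.188,.1393],145)"|head -1
```

```text
t 16.6 tcp [ 0.5667 -0.1889  0.1392] zyaw -162.6 down tilt deg 0.07 F [-0.3 -2.4  3.3] M [-0.791  0.445  0.046] open 0.0157 q [  0.3  18.4 -17.5   0.1 -54.1  17.1]
```

Request:
move_arm:
  commands:
    - [[0,0,0,0.05]]

```text
clock: 16.7
tool_pos: [0.5667, -0.1889, 0.1392]
orientation: [110.9, 89.9, -54.5]
force: [0.0, -1.6, 3.0]
opening: 0.0158
```

```bash
python3 -c "
from h import *
to([.566,-.188,.1393],145)"|head -1
```

```text
t 16.7 tcp [ 0.5667 -0.1889  0.1392] zyaw -165.4 down tilt deg 0.06 F [ 0.  -1.6  3. ] M [-0.721  0.399  0.094] open 0.0158 q [  0.3  18.4 -17.5   0.1 -54.1  14.2]
```

Request:
move_arm:
  commands:
    - [[0,0,0,0.05]]

```text
clock: 16.8
tool_pos: [0.5667, -0.1889, 0.1392]
orientation: [115.3, 89.9, -53.0]
force: [-0.4, -2.7, 3.8]
opening: 0.016
```

```bash
python3 -c "
from h import *
to([.566,-.188,.1393],145)"|head -1
```

```text
t 16.8 tcp [ 0.5667 -0.1889  0.1392] zyaw -168.3 down tilt deg 0.06 F [-0.4 -2.7  3.8] M [-0.74   0.418  0.015] open 0.016 q [  0.3  18.4 -17.5   0.1 -54.1  11.3]
```

The moment peaked at about 0.27 near 0.60 rad and then dropped, which is the first click. I'll go on to the second click, near the middle of the allowed range.

Request:
move_arm:
  commands:
    - [[0,0,0,0.05],[0,0,0,0.05]]

```text
clock: 17.0
tool_pos: [0.5667, -0.1889, 0.1392]
orientation: [125.7, 89.9, -48.3]
force: [-0.6, -1.8, 3.6]
opening: 0.0161
```

```bash
python3 -c "
from h import *
to([.566,-.188,.1393],145)"|head -1
```

```text
t 17.0 tcp [ 0.5667 -0.1889  0.1392] zyaw -174.0 down tilt deg 0.06 F [-0.6 -1.8  3.6] M [-0.582  0.402  0.06 ] open 0.0161 q [  0.3  18.4 -17.5   0.1 -54.1   5.6]
```

Request:
move_arm:
  commands:
    - [[0,0,0,0.05]]

```text
clock: 17.1
tool_pos: [0.5667, -0.1889, 0.1392]
orientation: [129.1, 89.9, -47.8]
force: [-0.9, -2.2, 2.9]
opening: 0.016
```

```bash
python3 -c "
from h import *
to([.566,-.188,.1393],145)"|head -1
```

```text
t 17.1 tcp [ 0.5667 -0.1889  0.1392] zyaw -176.9 down tilt deg 0.06 F [-0.9 -2.2  2.9] M [-0.659  0.396  0.219] open 0.016 q [  0.3  18.4 -17.5   0.1 -54.1   2.8]
```

Request:
move_arm:
  commands:
    - [[0,0,0,0.05]]

```text
clock: 17.2
tool_pos: [0.5668, -0.1888, 0.1392]
orientation: [133.8, 89.9, -45.9]
force: [0.6, -2.5, 3.1]
opening: 0.0159
```

```bash
python3 -c "
from h import *
to([.566,-.188,.1393],145)"|head -1
```

```text
t 17.2 tcp [ 0.5668 -0.1888  0.1392] zyaw -179.7 down tilt deg 0.07 F [ 0.6 -2.5  3.1] M [-0.862  0.358  0.307] open 0.0159 q [  0.3  18.4 -17.5   0.1 -54.1  -0.1]
```

Request:
move_arm:
  commands:
    - [[0,0,0,0.05]]

```text
clock: 17.3
tool_pos: [0.5667, -0.1889, 0.1392]
orientation: [129.9, 89.9, -52.7]
force: [-1.0, -2.2, 2.9]
opening: 0.0157
```

```bash
python3 -c "
from h import *
to([.566,-.188,.1393],145)"|head -1
```

```text
t 17.3 tcp [ 0.5667 -0.1889  0.1392] zyaw 177.4 down tilt deg 0.07 F [-1.  -2.2  2.9] M [-0.841  0.479  0.105] open 0.0157 q [  0.3  18.4 -17.5   0.1 -54.1  -3. ]
```

Request:
move_arm:
  commands:
    - [[0,0,0,0.05]]

```text
clock: 17.4
tool_pos: [0.5667, -0.1889, 0.1392]
orientation: [136.7, 89.9, -48.8]
force: [-0.4, -2.8, 4.2]
opening: 0.0158
```

```bash
python3 -c "
from h import *
to([.566,-.188,.1393],145)"|head -1
```

```text
t 17.4 tcp [ 0.5667 -0.1889  0.1392] zyaw 174.5 down tilt deg 0.06 F [-0.4 -2.8  4.2] M [-0.783  0.359  0.043] open 0.0158 q [  0.3  18.4 -17.5   0.1 -54.1  -5.9]
```

The second peak came at 0.95 rad, 0.35 after the first, so that is two clicks. I'll ease to the detent, release and rise.

Request:
move_arm:
  commands:
    - [[0,0,0,0.05],[-0.03,0,0,0],[0,0,0,0]]

```text
clock: 17.7
tool_pos: [0.5668, -0.1884, 0.1392]
orientation: [-177.5, 89.9, -5.7]
force: [0.4, -1.2, 1.9]
opening: 0.0159
```

Request:
move_arm:
  commands:
    - [[0,0,0,0],[0,0,0,0],[0,0,0,0],[0,0,0,0],[0,0,0,0],[0,0,0,0],[0,0,0,0],[0,0,0,0]]
  jaw: 6

```text
clock: 18.5
tool_pos: [0.5664, -0.1883, 0.139]
orientation: [-156.2, 90.0, 15.5]
force: [-0.0, 0.5, -0.6]
opening: 0.0594
```

Request:
move_arm:
  commands:
    - [[-0.5,0,0,0],[-1,0,0,0],[-2,0,0,0],[-3,0,0,0],[-3,0,0,0],[-3,0,0,0],[-1,0,0,0],[0,0,0,0]]

```text
clock: 19.3
tool_pos: [0.5672, -0.1885, 0.2767]
orientation: [-175.7, 89.7, -3.9]
force: [-0.0, 0.1, -0.9]
opening: 0.06
```

Request:
move_arm:
  commands:
    - [[0,0,0,0],[0,0,0,0],[0,0,0,0]]

```text
clock: 19.6
tool_pos: [0.5659, -0.1883, 0.2728]
orientation: [3.1, 89.9, 174.9]
force: [-0.1, 0.5, -0.5]
opening: 0.0603
```

```bash
python3 - <<'E'
from h import *
from scipy.optimize import least_squares
to([.566,-.188,.2],145)
p,d=cap('scene');W=world('scene',d)
c=np.array([.567,-.189]);r=np.hypot(W[...,0]-c[0],W[...,1]-c[1])
hs=cv2.cvtColor(p,cv2.COLOR_RGB2HSV);org=(hs[...,0]>4)&(hs[...,0]<20)&(hs[...,1]>150)
P=W[org&(r<.04)&(W[...,2]>.142)&(W[...,2]<.153)]; print('fin top z',np.median(P[:,2]),len(P),rect(P))
A=np.c_[P[:,:2]-P[:,:2].mean(0),np.ones(len(P))];print('plane',np.linalg.lstsq(A,P[:,2],rcond=None)[0].round(3))
m=(p.max(-1)<80)&(r<.032)&(W[...,2]>.108)&(W[...,2]<.122);P=W[m];print('skirt top z',np.median(P[:,2]),rect(P),len(P))
A=np.c_[P[:,:2]-P[:,:2].mean(0),np.ones(len(P))];print('plane',np.linalg.lstsq(A,P[:,2],rcond=None)[0].round(3))
save('end',cv2.resize(p[220:380,180:390],None,fx=3.5,fy=3.5))
E
```

```text
t 19.6 tcp [ 0.5659 -0.1883  0.2728] zyaw 171.7 down tilt deg 0.13 F [-0.1  0.5 -0.5] M [0.038 0.117 0.033] open 0.0603 q [  0.3  12.3  -7.1  -0.  -70.7  -8.6]
shift cm tool [ 7.28 -0.03 -0.02]
spin rad -1.104
fin top z 0.1446019505614956 169 (array([ 568.8, -188.4]), array([49.3, 17.1]), np.float32(78.9))
plane [-0.013 -0.005  0.145]
skirt top z 0.11439068967143662 (array([ 568.8, -192.3]), array([61.4, 55. ]), np.float32(13.7)) 335
plane [-0.     0.035  0.114]
```

View pics/end.png

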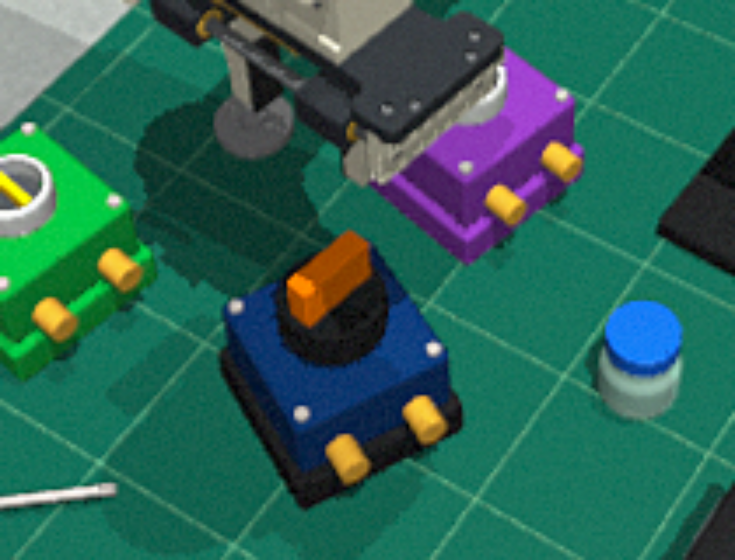

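The picture shows the cap down and level on the blue neck at about (330,305), gripper clear. Fin top measures 0.1446 m (expected 0.145) and its centre is about 1.5 mm from the neck's in the same camera. Handing in.

```bash
python3 -c "
from h import *
print(close_job(), get_obs()['clock'])"
```

```text
the job is handed in; nothing more can be done
the job is handed in; nothing more can be done
```

The cap is on the blue reservoir's neck, fully down and released, and I handed the job in. The clock read 19.6 s at my last reading before that, and the hand-in gave no verdict.

**Fitting:** I gripped the cap by its fin and lined it up with the bar at about 145°. It went down past the bar's top with no noticeable force and came to rest with the underside 12 mm below the rim, pressed with about 4 N.

**Turning:** I turned it about 1.10 rad clockwise. The moment peaked at about 0.27 N m near 0.60 rad and 0.31 N m near 0.95 rad, dropping after each. Those peaks are 0.35 rad apart, so I count two clicks with the latch at its stop.

**Last checks:**
- **Height:** the fin top measured 0.1446 m, against 0.145 m expected.
- **Centring:** in the scene camera the fin's centre is about 1.5 mm from the neck's axis.
- **Level:** the fin top's tilt measured about 0.014 rad. The rougher skirt-top fit gave 0.035 rad. Both are below the 0.08 limit.
- **Clearance:** the gripper is clear of the cap, and I saw no sign of anything else having been touched.

**Not settled:**
- **Latch and ratchet:** I could not read either value directly, so both are inferred from the moment.
- **Moment peaks:** they read higher than the 0.15–0.2 N m given for the ratchet. I put that down to neck friction and sensor noise, but did not check it.
- **Cameras:** the two views differed by about 3 mm throughout, so I used relative positions.

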